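Clamp a drilled plate in the bench fixture to the set force

TASK

Slide the long steel plate gently home in the bench clamping fixture, flat on its bed with its long side against the fence and its end against the end stop, without ramming the stops. Then tighten the clamp's T-handle down onto the plate until the sprung indicator tab pops out of the clamp's arm, and stop there, because screwing on past that marks the plate. Let go with the plate still home and clamped, and leave the other things on the bench where they are.

Things in the scene. Friction and masses are not known exactly. Their poses are not given: they have to be found in the camera images.
- fixture: Clamping fixture bolted to the bench. Origin on the bench, on the vertical clamp screw's axis; x axis from the screw to the grey column, y along the bed. Dark steel bed, top 30 mm above the bench, x -55 to 30, y -65 to 97 mm. Column at x 47 to 89 mm, 36 mm wide; foot to x 112 mm, 14 mm high. The plate is home with its centre at x 0, y 45 mm, its long axis along y.
- boss_top (a point): Centre of the top of the clamp arm's round boss (radius 22 mm), on the screw axis, 128 mm above the bench; a brass nut stands 3 mm out of it. The grey arm, 34 mm wide, runs from the column (fixture +x) to the boss; its underside is 92 mm above the bench.
- fence: Low steel rail fixed on the bed along its column side, 95 mm long (fixture y -52 to 43 mm), 7 mm high above the bed. Its face towards the plate lies at fixture x = 25 mm. The measured pose is that of the fixture (same origin).
- end_stop: Low steel block fixed on the bed near its -y end, 34 mm long, 8 mm high above the bed. Its face towards the plate lies at fixture y = -45 mm. The measured pose is that of the fixture (same origin).
- plate: The work: flat bare steel plate 50 (x) by 180 (y) by 10 mm (z), four holes, about 0.7 kg, loose. Origin at the centre of its underside. Starts on the bed, 12 to 24 mm off the fence, 18 to 36 mm short of the end stop, up to 0.07 rad askew, -y end under the pad; its +y end sticks out 38 mm (when home) to 74 mm beyond the bed, free below, and can be gripped across the width there.
- plate_end (a point): Middle of the plate's end face that goes against the end stop (plate y = -90 mm), at half its thickness. When home it is at x 0, y -45, z 35 mm in the fixture frame.
- handle_mid (a point): Centre of the clamp's black T-handle, a flat bar 76 mm long (point x), 14 mm thick (y), 24 mm high (z) on top of the screw, about 164 mm above the bench at the start, over the boss. Clockwise seen from above tightens, 2.7 to 5.7 rad in all. It sinks 8 mm a turn until the pad meets the plate, then stays level. Friction 0.18 N m, at full load 0.3 N m; it stays where it is left.
- spindle: The vertical clamp screw, diameter 13 mm, carrying the T-handle on top and a round pad, 30 mm in diameter, on its lower end (the pad does not turn with it). Origin on the screw axis, 164 mm below the handle's centre. The pad's underside is about 44 mm above this origin, but its rubber facing is worn, so only to about 1 mm; it starts 2 to 6 mm above the plate.
- tab (a joint): Travel of the sprung indicator tab in m: 0 held in, 0.014 popped out. It snaps out all at once when the screw presses the pad on the plate with about 80 N (the screw's nut floats up 1.3 mm on its spring), and stays out. Above 110 N, some 0.6 rad of handle after the snap, the plate gets marked. Pushing down or pulling up on the handle adds to or takes from these forces.
- tab_end (a point): Middle of the outer end of the indicator tab, a flat bright steel tongue 24 mm wide and 8 mm high in a slot in the -y side of the clamp arm, at fixture x 43 mm, 105 mm above the bench. Held in, it stands 1 mm proud of the arm's face; popped out, it sticks out 15 mm along fixture -y.
- block: Bystander: dark steel block 62 x 42 x 34 mm, loose. Origin at the centre of its underside.
- cover: Bystander: square white-painted cover plate 80 x 80 x 6 mm with four holes, loose. Origin at the centre of its underside.
- driver: Bystander: screwdriver with a green handle, about 200 mm long, lying on the bench, loose. Origin near its middle, on the bench.
- bin: Bystander: black open plastic bin 160 x 110 x 65 mm with copper tips, stays put. Origin at the centre of its underside.
There are look-alikes about, which are no part of the job. Of the things that look like the plate, the middle-sized one is meant.

How it is judged:
By the outcome, as a careful person would: the job done as asked, in the order asked, and still so for the second after the job is handed in, with the robot touching nothing.
It also fails if it takes over 72 s, if anything falls off the work surface, if the arm or the gripper's body presses on something with over 40 N, if the wrist force passes 120 N, or if a joint passes its speed limit or range.

ROBOT

A 6-joint arm with a two-finger parallel gripper is mounted at the origin on the work surface. World frame = base frame: x ahead of the robot, y to its left, z up, the work surface at z = 0. Lengths are in m, angles in rad, forces in N, time in s.
With the tool pointing down it reaches from about 0.25 to 0.775 m from the base axis. Payload 4 kg.
Tool frame: the origin (TCP) lies on the centre line of the jaws, within the pads' length; the fingertips stand 8 mm ahead of it and the grasp point (between the pads) lies 11 mm behind it; z points along the fingers, y is the direction in which the jaws open and shut (so a half turn about z gives the same grasp; the last joint's range is limited). The gripper opens to 94 mm and grips with 3 to 60 N. Pads are 16 mm wide; open, the fingers measure 119 mm over their backs; the gripper's body (75 mm by 177 mm) begins 78 mm behind the grasp point.
Start: joints at [-1.293, 0.087, 1.371, -0, 1.684, -0.103], TCP at [0.204, -0.511, 0.214] pointing down, gripper open.
Joint ranges: [-3.1, 3.1], [-0.76, 2.03], [0.27, 2.55], [-1.08, 4.22], [0.17, 2.65], [-2.57, 2.57]. Speed limits (rad/s): [2.79, 2.79, 3.14, 3.14, 3.14, 3.14].

INTERFACE

Orientations are given as [roll, pitch, yaw] about the fixed x, y, z axes, in that order (R = Rz(yaw) Ry(pitch) Rx(roll)).
In Python, from bench import robot gives the robot as it stands.
- The arm moves only by the shell command python3 -m crank 'ROWS' [OPENING]. ROWS is JSON, a list of rows, each a list of 4 numbers: the shift along the tool's x, y, z scaled (see below), then the turn about the tool's z scaled (see below). A call has exactly 10 rows; each row shifts and turns the commanded pose from where the row before left it, along the tool's axes as they then stand; what a row does not reach is not made up. The controller multiplies each number of a shift by 0.2 m and each number of a turn by pi/2 rad. A row lasts 1/8 s, in which the tool goes at most 62.5 mm and 10.7 degrees, less where a joint would pass 70% of its speed; a pose out of reach is approached as far as the arm can. A call with a number of a shift or a turn outside -1 to 1 is refused whole. A call with a gripper value outside its range is refused whole. OPENING is the gripper command: -1 is fully open, 1 is shut, values between are in proportion, set as the call begins (- or left out, the last holds). The fingers move at their own pace and stop on an object; the grip force is fixed at half the most. Time passes only in rows, so rows that do not move let the fingers close, or fill a call up. It gives the time, the measured TCP pose, the force and the opening at its end, in the units of the state.
- robot.get_obs(): the state, without advancing time (a new reading comes with each control period).
- robot.snapshot(name): name is "side" or "top"; returns (picture, depth): 480x640x3 uint8, red, green, blue; 480x640 float32, m along the optical axis (not along the pixel's ray), 0 where there is no reading.
- robot.camera_params(name): a dict with "fx", "fy", "cx", "cy" (pixels), "world_from_camera" (4x4, takes a point from camera to world coordinates). Camera axes: x right, y down, z forward; pixel columns grow to the right and rows downward; lengths in m; the calibration is good to about 2 mm. A picture is of the moment at which its call begins. camera_params takes no time and is no camera call.
- robot.close_job(): hands the job in, once; it reports no verdict.
The state is a dict: "time": time; "joint_positions": joint angles; "qvel": joint speeds; "joint_torque": joint torques, N m; "tool_pos": TCP position; "ee_rot": TCP orientation; "wrist_force": force on the tool from outside, world axes, zero at the start; "wrist_torque": the same for the moment, N m; "width": finger opening in m.
Only numpy, scipy, OpenCV 4.12 (cv2) and the standard library are available. Lean on these libraries where they do the work, as an engineer would, in place of code of your own. Each camera call takes 0.05 s, during which the arm holds its last target.

## Working session

There is one attempt and no reset: what is moved stays moved. The work goes in short steps, Python scripts to look and compute and a shell command to move; the robot and the scene stay as the last step left them, time stands still between calls to the robot, and variables do not carry over. Pictures are saved under pics/ and viewed, and the job is handed in when it is done.

```bash
ls; mkdir -p pics; cat > h.py <<'E'
import numpy as np, cv2
from bench import robot
from scipy.spatial.transform import Rotation as R
def snap(n,tag):
    p,d=robot.snapshot(n); cv2.imwrite(f'pics/{tag}.png',p[:,:,::-1]); np.save(f'pics/{tag}.npy',d); return p,d
def ray(n,u,v):
    c=robot.camera_params(n); T=np.array(c['world_from_camera'])
    d=T[:3,:3]@np.array([(u-c['cx'])/c['fx'],(v-c['cy'])/c['fy'],1]); return T[:3,3],d
def onz(n,u,v,z):
    o,d=ray(n,u,v); return o+d*(z-o[2])/d[2]
def pt(n,u,v,d):
    o,r=ray(n,u,v); return o+r*d[int(v),int(u)]
def proj(n,P):
    c=robot.camera_params(n); T=np.linalg.inv(np.array(c['world_from_camera'])); q=T[:3,:3]@np.array(P)+T[:3,3]
    return q[0]/q[2]*c['fx']+c['cx'],q[1]/q[2]*c['fy']+c['cy']
E
python3 - <<'E'
from h import *
np.set_printoptions(precision=4,suppress=True)
for n in('side','top'): snap(n,n+'0'); print(robot.camera_params(n))
print(robot.get_obs())
E
```

```text
pics
{'fx': 474.5099572158271, 'fy': 474.5099572158271, 'cx': 316.8549789345824, 'cy': 239.03750357826138, 'world_from_camera': array([[-0.9963, -0.036 ,  0.0778,  0.4311],
       [-0.0845,  0.5683, -0.8185,  0.8041],
       [-0.0147, -0.8221, -0.5692,  0.7149],
       [ 0.    ,  0.    ,  0.    ,  1.    ]])}
{'fx': 599.177412886885, 'fy': 599.177412886885, 'cx': 312.0196288876573, 'cy': 237.15170314127806, 'world_from_camera': array([[ 0.005 , -0.9978,  0.0665,  0.4323],
       [-1.    , -0.0045,  0.0073, -0.0347],
       [-0.007 , -0.0665, -0.9978,  1.2782],
       [ 0.    ,  0.    ,  0.    ,  1.    ]])}
{'time': 0.1, 'joint_positions': array([-1.2931,  0.0879,  1.3721, -0.    ,  1.6836, -0.1031]), 'qvel': array([-0.0005, -0.0006, -0.0036, -0.0001,  0.0013, -0.0025]), 'joint_torque': array([  0.0026, -34.1254, -30.3302,   0.0721,   0.0304,  -0.0001]), 'tool_pos': array([ 0.2043, -0.5102,  0.2124]), 'ee_rot': array([-3.1396, -0.0002,  0.3808]), 'wrist_force': array([0.1734, 0.5448, 0.6579]), 'wrist_torque': array([ 0.0575, -0.0437, -0.0386]), 'width': 0.09400013716663046}
```

View pics/side0.png

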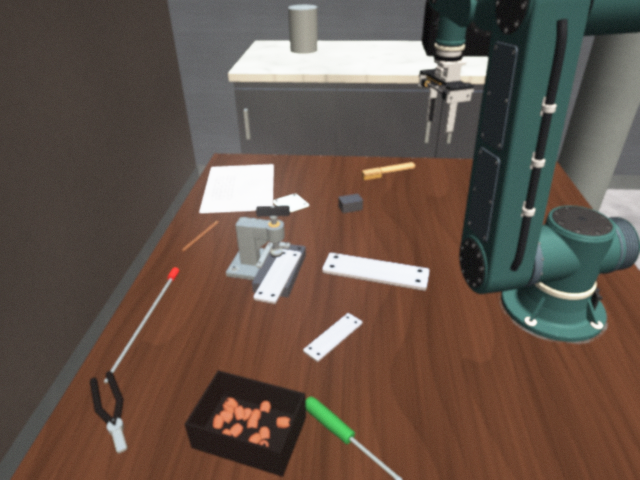

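View pics/top0.png

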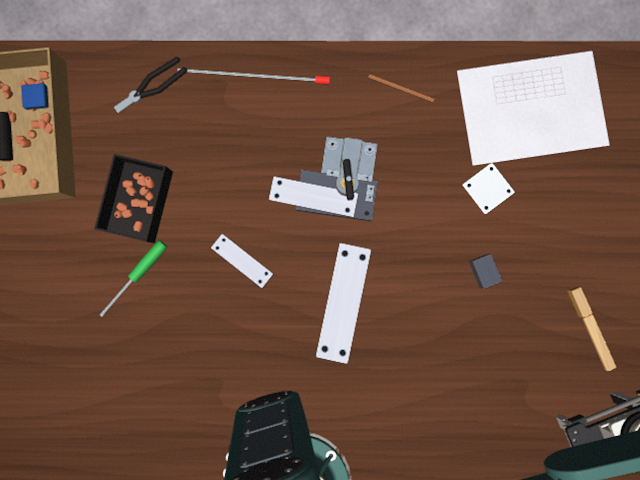

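```bash
python3 - <<'E'
import cv2
a=cv2.imread('pics/top0.png')[120:240,250:400]; b=cv2.imread('pics/side0.png')[190:310,215:325]
cv2.imwrite('pics/c1.png',cv2.resize(a,None,fx=5,fy=5,interpolation=cv2.INTER_CUBIC)); cv2.imwrite('pics/c2.png',cv2.resize(b,None,fx=5,fy=5,interpolation=cv2.INTER_CUBIC))
E
```

```text
(no output)
```

View pics/c1.png

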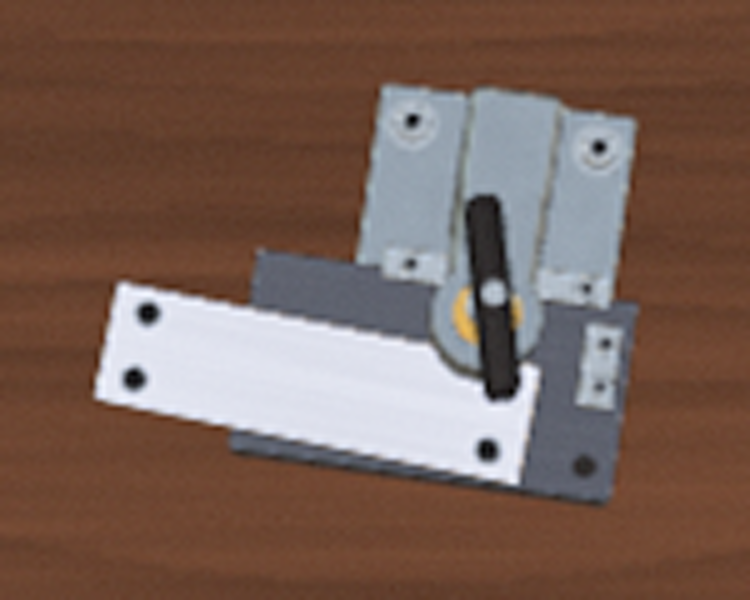

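View pics/c2.png

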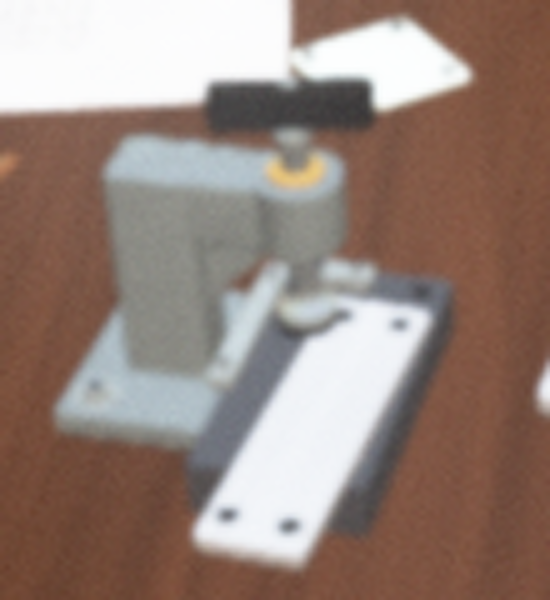

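```bash
cat > meas.py <<'E'
from h import *
np.set_printoptions(precision=4,suppress=True)
def rigid(A,B):
    A=np.array(A);B=np.array(B);a=A.mean(0);b=B.mean(0)
    H=(A-a).T@(B-b); th=np.arctan2(H[0,1]-H[1,0],H[0,0]+H[1,1]); c,s=np.cos(th),np.sin(th)
    M=np.array([[c,-s],[s,c]]); t=b-M@a; return th,t,(A@M.T+t-B)
def white(n,img,box,thr=205):
    x0,y0,x1,y1=box; m=np.zeros(img.shape[:2],np.uint8); m[y0:y1,x0:x1]=(img[y0:y1,x0:x1].min(2)>thr)*255
    cs,_=cv2.findContours(m,cv2.RETR_EXTERNAL,cv2.CHAIN_APPROX_NONE); return max(cs,key=cv2.contourArea)[:,0,:].astype(float)
E
python3 - <<'E'
from meas import *
img=cv2.imread('pics/top0.png')[:,:,::-1]; d=np.load('pics/top0.npy')
C=lambda u,v:((u-2)/5+250,(v-2)/5+120)
bed=[(258,250),(637,303),(607,503)]; ref=[(.030,.097),(.030,-.065),(-.055,-.065)]
W=[onz('top',*C(*p),.03)[:2] for p in bed]
th,t,r=rigid(ref,W); print('bed fit',th,t,r)
for s in [(0.5,)]:
  pass
c=white('top',img,(262,165,370,225)); P=np.array([onz('top',u,v,.04)[:2] for u,v in c])
rect=cv2.minAreaRect(P.astype(np.float32)*1000); print(rect); print(cv2.boxPoints(rect))
for u,v in [(270+0,190),(300,195),(345,210),(360,214),(300,173),(349,150),(348,180)]: print(u,v,pt('top',u,v,d))
bc=np.array([onz('top',*C(u,v),.04)[:2] for u,v in[(118,283),(540,367),(520,486),(95,400)]]); print(bc)
# bed mask refine
hdl=(img.max(2)<60); hdl[:150]=0;hdl[:,:335]=0;hdl[205:]=0;hdl[:,362:]=0
cs,_=cv2.findContours(hdl.astype(np.uint8),0,1); k=max(cs,key=cv2.contourArea); r=cv2.minAreaRect(k);print('handle',r)
for b in cv2.boxPoints(r): print(onz('top',*b,.176))
print('handle c',onz('top',*r[0],.176))
E
```

```text
bed fit -0.14169344914700605 [ 0.615  -0.0929] [[ 0.0006  0.0009]
 [-0.0004 -0.0001]
 [-0.0002 -0.0008]]
((599.9649658203125, -27.09241485595703), (176.91339111328125, 48.38369369506836), 78.7828598022461)
[[ 559.028  -109.1533]
 [ 606.4874 -118.5653]
 [ 640.902    54.9685]
 [ 593.4425   64.3805]]
270 190 [ 0.6189  0.0656 -0.0011]
300 195 [ 0.6024 -0.0002  0.0413]
345 210 [ 0.5715 -0.0938  0.0411]
360 214 [ 0.5646 -0.1257  0.0293]
300 173 [ 0.6568  0.0014 -0.0053]
349 150 [ 0.6788 -0.0972  0.1283]
348 180 [ 0.6121 -0.0928  0.1771]
[[ 0.6419  0.056 ]
 [ 0.6073 -0.12  ]
 [ 0.5575 -0.1117]
 [ 0.5927  0.0651]]
handle ((348.03961181640625, 178.8960418701172), (40.00049591064453, 7.263771057128906), 84.2894058227539)
[ 0.651  -0.0824  0.176 ]
[ 0.6524 -0.0959  0.176 ]
[ 0.5779 -0.1033  0.176 ]
[ 0.5765 -0.0899  0.176 ]
handle c [ 0.6144 -0.0929  0.176 ]
```

Three white plates look alike: the large one at top px (343,303), the small one at (241,261), and the one in the fixture at (315,195). The fixture one is the middle-sized plate at about 177x48 mm, and it lies on the bed under the pad, so it is the one meant. The crop confirms this. The measured fixture origin is (0.615, -0.093) with yaw -0.142, and the handle centre agrees with it.

The next move is to travel high towards the plate's free end.

```bash
python3 -m crank '[[0.25,-0.155,0,0],[0.25,-0.155,0,0],[0.25,-0.155,0,0],[0.25,-0.155,0,0],[0.25,-0.155,0,0],[0.25,-0.155,0,0],[0.25,-0.155,0,0],[0.25,-0.155,0,0],[0.25,-0.155,0,0],[0.25,-0.155,0,0]]' -1
cat > goal.py <<'E'
import sys
from meas import *
# goal x y z yaw -> remaining in tool axes at the current yaw and scaled
def go(x,y,z,yaw):
    o=robot.get_obs(); p=np.array(o['tool_pos']); r=R.from_euler('xyz',o['ee_rot']); 
    d=r.inv().apply(np.array([x,y,z])-p); dy=(yaw-o['ee_rot'][2]+np.pi)%(2*np.pi)-np.pi
    print('t',o['time'],'pos',p,'rot',np.array(o['ee_rot']),'q6',o['joint_positions'][5],'F',o['wrist_force'],'w',o['width'])
    print('scaled shift',d/.2,'turn',-dy/(np.pi/2))
if __name__=='__main__': go(*map(float,sys.argv[1:5]))
E
python3 goal.py .6152 .0494 .12 1.375
```

```text
time: 1.35
tool_pos: [0.554, -0.0352, 0.213]
ee_rot: [3.142, 0.001, 0.381]
wrist_force: [0.4, -0.9, -0.0]
width: 0.0938
t 1.35 pos [ 0.554  -0.0352  0.213 ] rot [3.1416 0.0007 0.3809] q6 1.02443842290697 F [ 0.3729 -0.8626 -0.0062] w 0.09381818484168458
scaled shift [ 0.4415 -0.2792  0.4646] turn -0.6328621915874525
```

```bash
python3 -m crank '[[0.15,-0.093,0,0],[0.15,-0.093,0,0],[0.1415,-0.093,0,0],[0,0,0,-0.1055],[0,0,0,-0.1055],[0,0,0,-0.1055],[0,0,0,-0.1055],[0,0,0,-0.1055],[0,0,0,-0.1055],[0,0,0,0]]'
python3 goal.py .6152 .0494 .024 1.375
python3 - <<'E'
from h import *
snap('side','s1'); snap('top','t1')
print(proj('top',[.615,.049,.035]))
E
```

```text
time: 2.6
tool_pos: [0.6143, 0.0476, 0.2127]
ee_rot: [-3.14, 0.0, 1.373]
wrist_force: [0.3, -0.6, 0.6]
width: 0.094
t 2.6 pos [0.6143 0.0476 0.2127] rot [-3.1403  0.0003  1.3731] q6 0.1830841992009984 F [ 0.2763 -0.5711  0.6048] w 0.09400062976649289
scaled shift [0.0099 0.0036 0.9436] turn -0.0011872897555581382
(np.float64(276.60358265903227), np.float64(189.35960741134085))
```

View pics/s1.png

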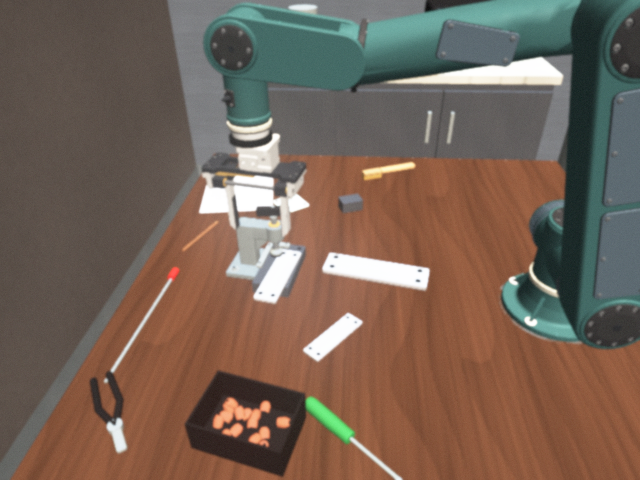

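```bash
python3 -m crank '[[0.005,0.002,0.1,0],[0.005,0.002,0.1,0],[0,0,0.1,0],[0,0,0.1,0],[0,0,0.1,0],[0,0,0.1,0],[0,0,0.1,0],[0,0,0.1,0],[0,0,0.1,0],[0,0,0.04,0]]'
python3 -m crank '[[0,0,0,0],[0,0,0,0],[0,0,0,0],[0,0,0,0],[0,0,0,0],[0,0,0,0],[0,0,0,0],[0,0,0,0],[0,0,0,0],[0,0,0,0]]' 1
python3 goal.py .6152 .0494 .024 1.375
python3 - <<'E'
from h import *
snap('side','s2'); snap('top','t2')
E
```

```text
time: 3.95
tool_pos: [0.6148, 0.0494, 0.0234]
ee_rot: [-3.139, 0.001, 1.375]
wrist_force: [-1.0, -0.1, 0.4]
width: 0.0938
time: 5.2
tool_pos: [0.6159, 0.0494, 0.0258]
ee_rot: [3.141, -0.0, 1.375]
wrist_force: [-0.7, 0.4, 3.6]
width: 0.0496
t 5.2 pos [0.6159 0.0494 0.0258] rot [ 3.1412 -0.0001  1.3751] q6 0.18409545723852427 F [-0.7044  0.3918  3.5527] w 0.04959533984804287
scaled shift [-0.0009 -0.0036  0.0092] turn 5.55376707738364e-05
```

```bash
python3 -c "
import cv2
a=cv2.imread('pics/t2.png')[120:240,240:400];b=cv2.imread('pics/s2.png')[190:330,195:325]
cv2.imwrite('pics/c3.png',cv2.resize(a,None,fx=5,fy=5));cv2.imwrite('pics/c4.png',cv2.resize(b,None,fx=4,fy=4))"
```

```text
(no output)
```

View pics/c3.png

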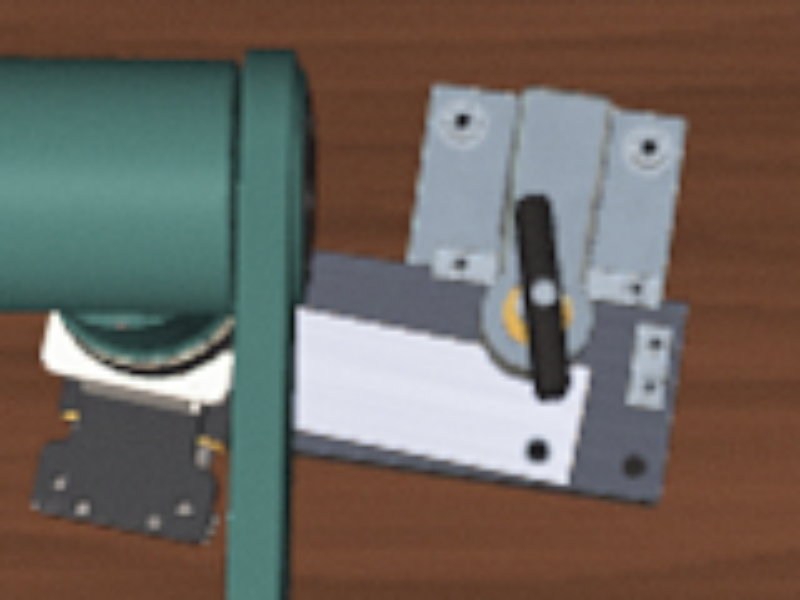

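View pics/c4.png

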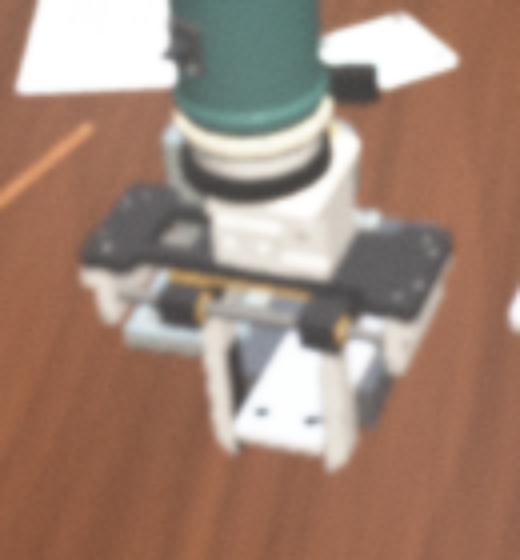

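```bash
python3 -m crank '[[0,0,0,-0.0085],[0,0,0,-0.0085],[0,0,0,-0.0085],[0,0,0,-0.0085],[-0.01,0.01,0,0],[-0.013,0.013,0,0],[-0.013,0.013,0,0],[-0.013,0.013,0,0],[-0.013,0.013,0,0],[-0.01,0.01,0,0]]'
python3 goal.py .6324 .0289 .024 1.429
python3 - <<'E'
from h import *
snap('top','t3')
a=cv2.imread('pics/t3.png')[120:240,240:400];cv2.imwrite('pics/c5.png',cv2.resize(a,None,fx=5,fy=5))
E
```

```text
time: 6.55
tool_pos: [0.6275, 0.0353, 0.0259]
ee_rot: [-3.14, -0.004, 1.429]
wrist_force: [-4.8, 4.2, 5.7]
width: 0.0497
t 6.55 pos [0.6275 0.0353 0.0259] rot [-3.1401 -0.0036  1.4293] q6 0.1046233863454867 F [-4.8406  4.2287  5.688 ] w 0.04970083199446231
scaled shift [-0.0281  0.0286  0.0092] turn 0.00018510556698020568
```

View pics/c5.png

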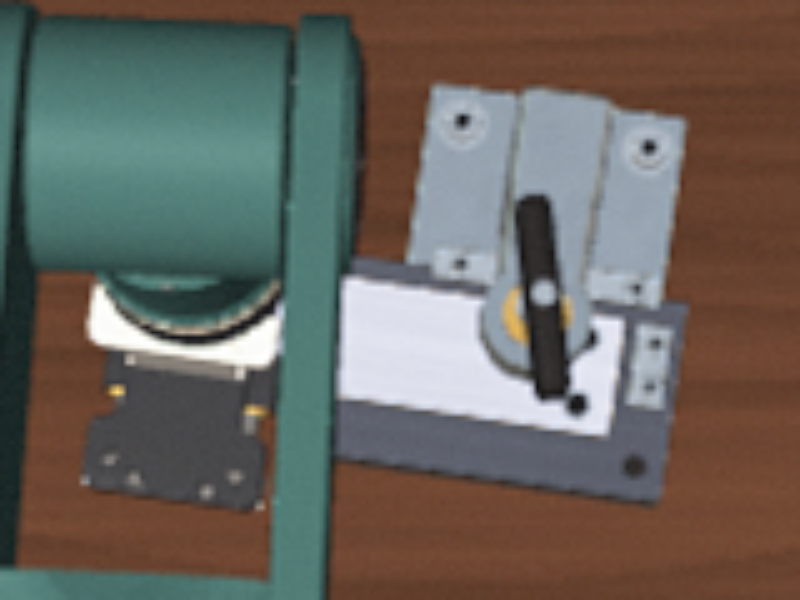

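```bash
python3 -m crank '[[-0.0015,0.0025,0,0],[-0.0015,0.0025,0,0],[-0.0015,0.0025,0,0],[-0.0015,0.002,0,0],[-0.0015,0.002,0,0],[-0.0015,0.002,0,0],[-0.0015,0.002,0,0],[-0.0015,0.002,0,0],[-0.0015,0.002,0,0],[-0.0015,0.002,0,0]]'
python3 goal.py .6324 .0289 .024 1.429
python3 -m crank '[[0,0.001,0,0],[0,0.001,0,0],[0,0.001,0,0],[0,0.001,0,0],[0,0.001,0,0],[0,0.001,0,0],[0,0.001,0,0],[0,0,0,0],[0,0,0,0],[0,0,0,0]]'
python3 goal.py .6324 .0289 .024 1.429
```

```text
time: 7.85
tool_pos: [0.631, 0.0316, 0.0258]
ee_rot: [-3.139, -0.003, 1.429]
wrist_force: [-5.0, 5.9, 6.7]
width: 0.0496
t 7.85 pos [0.631  0.0316 0.0258] rot [-3.1395 -0.0032  1.4293] q6 0.09937931892523472 F [-5.0229  5.9092  6.7035] w 0.04963100523352062
scaled shift [-0.0126  0.0089  0.0092] turn 0.0001669123682193786
time: 9.1
tool_pos: [0.6319, 0.031, 0.0259]
ee_rot: [-3.139, -0.002, 1.429]
wrist_force: [-6.1, 4.9, 7.3]
width: 0.0496
t 9.1 pos [0.6319 0.031  0.0259] rot [-3.1385 -0.0024  1.429 ] q6 0.09927312196629691 F [-6.0792  4.8557  7.2802] w 0.049588852655204275
scaled shift [-0.0103  0.0039  0.0093] turn 7.043433287171161e-06
```

```bash
python3 -m crank '[[0,0.001,0,0],[0,0.001,0,0],[0,0.001,0,0],[0,0.001,0,0],[0,0.001,0,0],[0,0.001,0,0],[0,0.001,0,0],[0,0,0,0],[0,0,0,0],[0,0,0,0]]'
python3 goal.py .6324 .0289 .024 1.429
python3 - <<'E'
from h import *
snap('top','t4')
a=cv2.imread('pics/t4.png')[150:220,300:400];cv2.imwrite('pics/c6.png',cv2.resize(a,None,fx=8,fy=8,interpolation=2))
E
```

```text
time: 10.35
tool_pos: [0.6331, 0.0305, 0.0259]
ee_rot: [-3.138, -0.002, 1.429]
wrist_force: [-6.4, 3.3, 7.4]
width: 0.0492
t 10.35 pos [0.6331 0.0305 0.0259] rot [-3.1381 -0.0017  1.4288] q6 0.0991272143470689 F [-6.4307  3.2965  7.3544] w 0.049187307146515556
scaled shift [-0.0084 -0.0024  0.0093] turn -9.605655148770693e-05
```

View pics/c6.png

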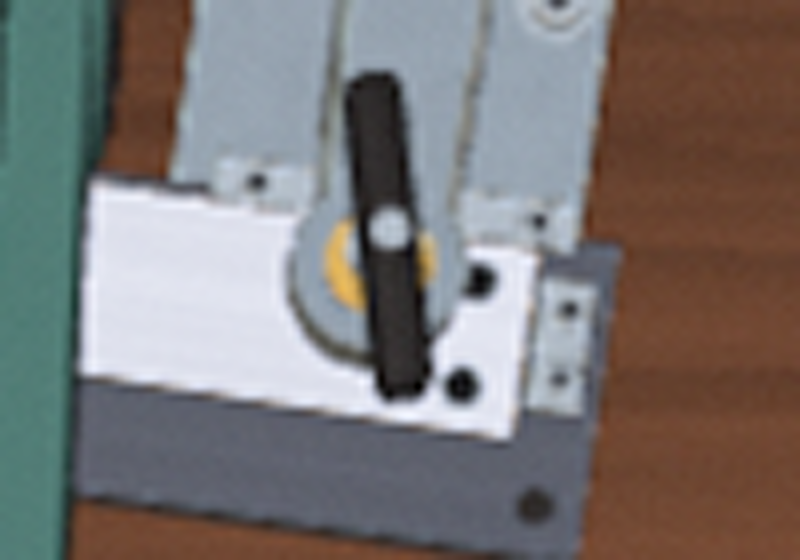

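```bash
python3 -m crank '[[0,0.001,0,0],[0,0.001,0,0],[0,0.001,0,0],[0,0.001,0,0],[0,0.001,0,0],[0,0,0,0],[0,0,0,0],[0,0,0,0],[0,0,0,0],[0,0,0,0]]'
python3 goal.py .6324 .0289 .024 1.429
```

```text
time: 11.65
tool_pos: [0.6332, 0.0305, 0.0259]
ee_rot: [-3.136, -0.002, 1.429]
wrist_force: [-9.3, 3.5, 8.9]
width: 0.0496
t 11.65 pos [0.6332 0.0305 0.0259] rot [-3.1359 -0.0016  1.4288] q6 0.09905370438947075 F [-9.2863  3.5206  8.8881] w 0.049613953037999974
scaled shift [-0.0083 -0.0026  0.0093] turn -0.00012033214939035848
```

```bash
python3 -m crank '[[-0.001,0,0,0],[-0.001,0,0,0],[-0.001,0,0,0],[-0.001,0,0,0],[-0.001,0,0,0],[-0.001,0,0,0],[-0.001,0,0,0],[0,0,0,0],[0,0,0,0],[0,0,0,0]]'
python3 goal.py .6324 .0289 .024 1.429
```

```text
time: 12.9
tool_pos: [0.6334, 0.0303, 0.0259]
ee_rot: [-3.137, -0.004, 1.429]
wrist_force: [-7.0, 6.7, 8.6]
width: 0.0495
t 12.9 pos [0.6334 0.0303 0.0259] rot [-3.1367 -0.0039  1.4291] q6 0.09695672283960205 F [-7.0411  6.7205  8.6192] w 0.0495076751447917
scaled shift [-0.0078 -0.004   0.0093] turn 3.7951766095367255e-05
```

```bash
python3 -m crank '[[-0.001,0,0,0],[-0.001,0,0,0],[-0.001,0,0,0],[-0.001,0,0,0],[-0.001,0,0,0],[-0.001,0,0,0],[-0.001,0,0,0],[0,0,0,0],[0,0,0,0],[0,0,0,0]]'
python3 goal.py .6324 .0289 .024 1.429
```

```text
time: 14.15
tool_pos: [0.6334, 0.0303, 0.0259]
ee_rot: [-3.137, -0.006, 1.429]
wrist_force: [-6.1, 8.4, 8.3]
width: 0.0496
t 14.15 pos [0.6334 0.0303 0.0259] rot [-3.137  -0.0062  1.4294] q6 0.09480957257050676 F [-6.0779  8.3775  8.2627] w 0.04955988734047582
scaled shift [-0.0078 -0.004   0.0094] turn 0.0002723078426056065
```

```bash
python3 -m crank '[[-0.001,0,0,0],[-0.001,0,0,0],[-0.001,0,0,0],[-0.001,0,0,0],[-0.001,0,0,0],[-0.001,0,0,0],[-0.001,0,0,0],[-0.001,0,0,0],[0,0,0,0],[0,0,0,0]]'
python3 goal.py .6324 .0289 .024 1.429
python3 - <<'E'
from h import *
snap('top','t5')
a=cv2.imread('pics/t5.png')[150:220,300:400];cv2.imwrite('pics/c7.png',cv2.resize(a,None,fx=8,fy=8,interpolation=2))
E
```

```text
time: 15.4
tool_pos: [0.6334, 0.0302, 0.0259]
ee_rot: [-3.137, -0.009, 1.43]
wrist_force: [-5.5, 11.9, 7.3]
width: 0.0495
t 15.4 pos [0.6334 0.0302 0.0259] rot [-3.1372 -0.0088  1.4298] q6 0.09237327344667592 F [-5.4951 11.868   7.2879] w 0.049530155084700794
scaled shift [-0.0073 -0.004   0.0093] turn 0.0004911053647847532
```

View pics/c7.png

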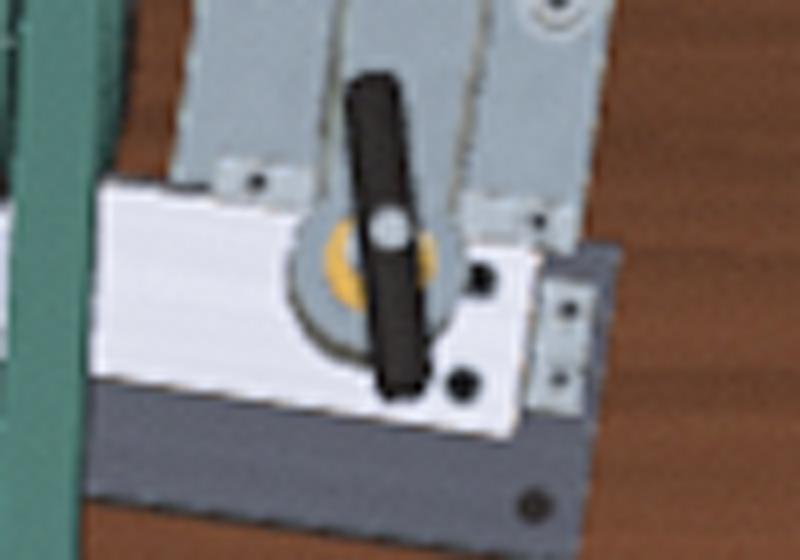

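```bash
cat > prof.py <<'E'
import sys
from meas import *
def F2W(x,y,z):
    th=-.1417; c,s=np.cos(th),np.sin(th); return [.615+c*x-s*y,-.0929+s*x+c*y,z]
def prof(tag):
    g=cv2.imread(f'pics/{tag}.png').astype(np.float32).mean(2)
    def samp(P): 
        uv=np.array([proj('top',p) for p in P],np.float32); return cv2.remap(g,uv[None,:,0],uv[None,:,1],cv2.INTER_LINEAR)[0]
    ys=np.arange(-.056,-.030,.001); a=np.mean([samp([F2W(x,y,.039) for y in ys]) for x in np.arange(-.012,.006,.002)],0)
    print('end',[(round(1000*y),int(v)) for y,v in zip(ys,a)])
    xs=np.arange(.015,.036,.001)
    for yy in [(.025,.04),(-.043,-.025)]:
        a=np.mean([samp([F2W(x,y,.039) for x in xs]) for y in np.arange(*yy,.002)],0)
        print('fence',yy,[(round(1000*x),int(v)) for x,v in zip(xs,a)])
prof(sys.argv[1])
E
python3 prof.py t4; python3 prof.py t5
```

```text
end [(-56, 171), (-55, 162), (-54, 158), (-53, 158), (-52, 163), (-51, 173), (-50, 181), (-49, 186), (-48, 187), (-47, 176), (-46, 155), (-45, 139), (-44, 147), (-43, 177), (-42, 207), (-41, 226), (-40, 233), (-39, 232), (-38, 231), (-37, 231), (-36, 231), (-35, 228), (-34, 225), (-33, 217), (-32, 208), (-31, 198)]
fence (0.025, 0.04) [(15, 228), (16, 228), (17, 229), (18, 228), (19, 227), (20, 227), (21, 228), (22, 230), (23, 223), (24, 206), (25, 191), (26, 183), (27, 179), (28, 179), (29, 171), (30, 160), (31, 156), (32, 153), (33, 163), (34, 178), (35, 184)]
fence (-0.043, -0.025) [(15, 147), (16, 150), (17, 162), (18, 178), (19, 196), (20, 212), (21, 222), (22, 226), (23, 209), (24, 186), (25, 174), (26, 170), (27, 172), (28, 179), (29, 177), (30, 171), (31, 165), (32, 160), (33, 166), (34, 176), (35, 182)]
end [(-56, 171), (-55, 162), (-54, 158), (-53, 158), (-52, 163), (-51, 173), (-50, 181), (-49, 186), (-48, 186), (-47, 176), (-46, 156), (-45, 144), (-44, 157), (-43, 185), (-42, 212), (-41, 228), (-40, 233), (-39, 232), (-38, 231), (-37, 231), (-36, 231), (-35, 226), (-34, 221), (-33, 211), (-32, 200), (-31, 193)]
fence (0.025, 0.04) [(15, 228), (16, 228), (17, 229), (18, 228), (19, 227), (20, 227), (21, 228), (22, 230), (23, 227), (24, 214), (25, 197), (26, 185), (27, 179), (28, 176), (29, 169), (30, 160), (31, 156), (32, 153), (33, 163), (34, 178), (35, 185)]
fence (-0.043, -0.025) [(15, 148), (16, 149), (17, 157), (18, 170), (19, 191), (20, 210), (21, 222), (22, 229), (23, 217), (24, 197), (25, 183), (26, 176), (27, 174), (28, 178), (29, 176), (30, 171), (31, 165), (32, 160), (33, 165), (34, 176), (35, 182)]
```

```bash
python3 -m crank '[[0.003,0,0,0],[0.003,0,0,0],[0.003,0,0,0],[0.003,0,0,0],[0,0,-0.0025,0],[0,0,-0.0025,0],[0,0,-0.0025,0],[0,0,0,0],[0,-0.002,0,0],[0,-0.002,0,0]]'
python3 goal.py .6324 .0289 .024 1.429
python3 -m crank '[[-0.001,0,0,0],[-0.001,0,0,0],[-0.001,0,0,0],[-0.001,0,0,0],[-0.001,0,0,0],[-0.001,0,0,0],[-0.001,0,0,0],[0,0,0,0],[0,0,0,0],[0,0,0,0]]'
python3 goal.py .6324 .0289 .024 1.429
```

```text
time: 16.7
tool_pos: [0.6333, 0.0302, 0.0259]
ee_rot: [-3.138, -0.005, 1.429]
wrist_force: [-3.0, 6.4, 1.4]
width: 0.0495
t 16.7 pos [0.6333 0.0302 0.0259] rot [-3.1382 -0.0047  1.4293] q6 0.09594728705196728 F [-3.0251  6.3629  1.39  ] w 0.04948389467029674
scaled shift [-0.0071 -0.0036  0.0096] turn 0.0002012289223663453
time: 17.95
tool_pos: [0.6331, 0.0293, 0.0259]
ee_rot: [-3.138, -0.006, 1.43]
wrist_force: [-3.5, 8.0, 2.5]
width: 0.0499
t 17.95 pos [0.6331 0.0293 0.0259] rot [-3.1379 -0.0055  1.4298] q6 0.09350703143966037 F [-3.5211  8.0318  2.549 ] w 0.04986426385684719
scaled shift [-0.0027 -0.003   0.0097] turn 0.0004869872474608555
```

```bash
python3 -m crank '[[-0.001,0,0,0],[-0.001,0,0,0],[-0.001,0,0,0],[-0.001,0,0,0],[-0.001,0,0,0],[0,0,0,0],[0,0,0,0],[0,0,0,0],[0,0,0,0],[0,0,0,0]]'
python3 goal.py .6324 .0289 .024 1.429
python3 -m crank '[[-0.001,0,0,0],[-0.001,0,0,0],[-0.001,0,0,0],[-0.001,0,0,0],[-0.001,0,0,0],[0,0,0,0],[0,0,0,0],[0,0,0,0],[0,0,0,0],[0,0,0,0]]'
python3 goal.py .6324 .0289 .024 1.429
python3 - <<'E'
from h import *
snap('top','t6')
E
python3 prof.py t6
```

```text
time: 19.2
tool_pos: [0.633, 0.0287, 0.0259]
ee_rot: [-3.138, -0.006, 1.43]
wrist_force: [-2.9, 9.0, 1.4]
width: 0.0498
t 19.2 pos [0.633  0.0287 0.0259] rot [-3.138  -0.0061  1.4299] q6 0.09192723869403423 F [-2.9098  9.0149  1.3863] w 0.04976121417381016
scaled shift [ 0.0007 -0.0029  0.0096] turn 0.0005411849005762125
time: 20.45
tool_pos: [0.6329, 0.0287, 0.0259]
ee_rot: [-3.138, -0.008, 1.43]
wrist_force: [-2.2, 9.9, 1.8]
width: 0.0495
t 20.45 pos [0.6329 0.0287 0.0259] rot [-3.138  -0.0078  1.4301] q6 0.09039666998976446 F [-2.1646  9.9465  1.8348] w 0.049500883125802184
scaled shift [ 0.0007 -0.0028  0.0097] turn 0.0007069436613481088
end [(-56, 171), (-55, 162), (-54, 158), (-53, 158), (-52, 163), (-51, 173), (-50, 180), (-49, 184), (-48, 182), (-47, 174), (-46, 178), (-45, 194), (-44, 210), (-43, 224), (-42, 231), (-41, 232), (-40, 231), (-39, 231), (-38, 231), (-37, 229), (-36, 226), (-35, 217), (-34, 208), (-33, 196), (-32, 184), (-31, 182)]
fence (0.025, 0.04) [(15, 228), (16, 228), (17, 229), (18, 228), (19, 227), (20, 226), (21, 227), (22, 229), (23, 227), (24, 214), (25, 196), (26, 185), (27, 178), (28, 176), (29, 169), (30, 161), (31, 156), (32, 153), (33, 163), (34, 177), (35, 184)]
fence (-0.043, -0.025) [(15, 137), (16, 140), (17, 149), (18, 162), (19, 186), (20, 209), (21, 222), (22, 231), (23, 225), (24, 208), (25, 193), (26, 182), (27, 177), (28, 178), (29, 176), (30, 171), (31, 165), (32, 160), (33, 166), (34, 176), (35, 182)]
```

```bash
python3 -m crank '[[0,0.001,0,0],[0,0.001,0,0],[0,0.001,0,0],[0,0.001,0,0],[0,0.001,0,0],[0,0.001,0,0],[0,0,0,0],[0,0,0,0],[0.004,0,0,0],[0.004,0,0,0]]'
python3 goal.py .6324 .0289 .024 1.429
python3 -m crank '[[0,0,0,0],[0,0,0,0],[0,0,0,0],[0,0,0,0],[0,0,-0.05,0],[0,0,-0.1,0],[0,0,-0.2,0],[0,0,-0.25,0],[0,0,-0.25,0],[0,0,-0.2,0]]' -1
python3 - <<'E'
from h import *
snap('top','t7')
a=cv2.imread('pics/t7.png')[120:240,240:400];cv2.imwrite('pics/c8.png',cv2.resize(a,None,fx=5,fy=5,interpolation=2))
E
python3 prof.py t7
python3 goal.py .6147 -.0929 .153 3.24
```

```text
time: 21.75
tool_pos: [0.633, 0.0287, 0.0259]
ee_rot: [-3.135, -0.005, 1.43]
wrist_force: [-5.9, 6.0, 4.0]
width: 0.0498
t 21.75 pos [0.633  0.0287 0.0259] rot [-3.1352 -0.0046  1.4299] q6 0.09285914879710679 F [-5.8759  5.9608  3.9508] w 0.049781186330019704
scaled shift [ 0.0005 -0.003   0.0097] turn 0.0005711194455987175
time: 23.0
tool_pos: [0.6359, 0.0252, 0.2421]
ee_rot: [3.136, -0.0, 1.428]
wrist_force: [1.1, 0.3, -0.4]
width: 0.0938
end [(-56, 170), (-55, 162), (-54, 158), (-53, 158), (-52, 163), (-51, 173), (-50, 181), (-49, 185), (-48, 183), (-47, 173), (-46, 175), (-45, 191), (-44, 207), (-43, 222), (-42, 230), (-41, 232), (-40, 231), (-39, 231), (-38, 231), (-37, 229), (-36, 227), (-35, 218), (-34, 209), (-33, 198), (-32, 185), (-31, 183)]
fence (0.025, 0.04) [(15, 228), (16, 228), (17, 228), (18, 228), (19, 227), (20, 227), (21, 228), (22, 230), (23, 227), (24, 214), (25, 196), (26, 185), (27, 178), (28, 177), (29, 170), (30, 160), (31, 156), (32, 152), (33, 163), (34, 178), (35, 184)]
fence (-0.043, -0.025) [(15, 137), (16, 141), (17, 151), (18, 166), (19, 190), (20, 212), (21, 224), (22, 232), (23, 220), (24, 200), (25, 186), (26, 177), (27, 175), (28, 178), (29, 176), (30, 170), (31, 165), (32, 161), (33, 166), (34, 176), (35, 182)]
t 23.05 pos [0.6379 0.0251 0.2486] rot [ 3.1259 -0.0014  1.4285] q6 0.09279540497090037 F [1.01   0.2957 4.0926] w 0.09379692641325034
scaled shift [-0.601  -0.0387  0.4767] turn -1.153211438985874
```

View pics/c8.png

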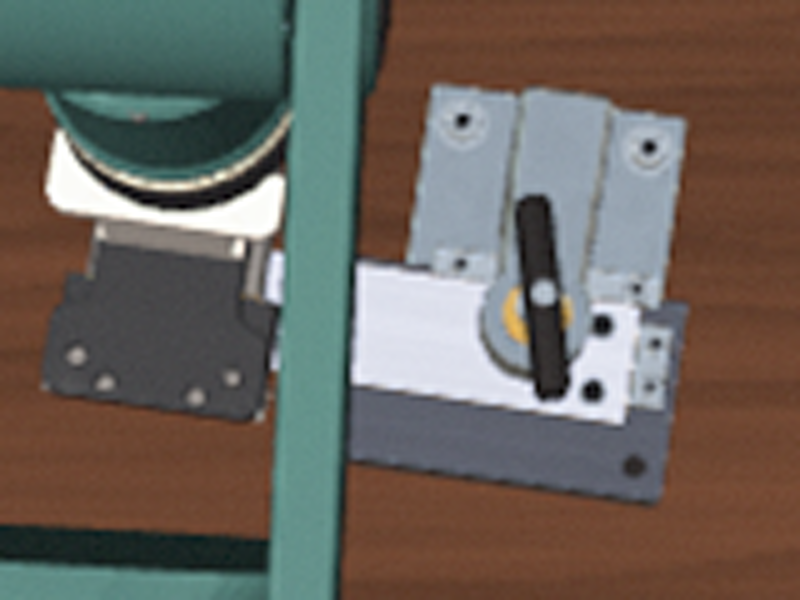

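```bash
python3 -m crank '[[0,0,0,-0.115],[0,0,0,-0.115],[0,0,0,-0.115],[0,0,0,-0.115],[0,0,0,-0.115],[0,0,0,-0.115],[0,0,0,-0.115],[0,0,0,-0.115],[0,0,0,-0.115],[0,0,0,-0.115]]'
python3 goal.py .6147 -.0929 .22 3.24
```

```text
time: 24.3
tool_pos: [0.6355, 0.0252, 0.2385]
ee_rot: [-3.141, 0.002, -3.042]
wrist_force: [0.1, 0.5, 0.5]
width: 0.094
t 24.3 pos [0.6355 0.0252 0.2385] rot [-3.1412  0.0021 -3.0422] q6 -1.7195635702210508 F [0.0541 0.5219 0.5428] w 0.0939878524896018
scaled shift [ 0.1625 -0.5773  0.0926] turn 0.0006042598294938978
```

```bash
python3 -m crank '[[0.02,-0.072,0.01,0],[0.02,-0.072,0.01,0],[0.02,-0.072,0.01,0],[0.02,-0.072,0.01,0],[0.02,-0.072,0.01,0],[0.02,-0.072,0.01,0],[0.02,-0.072,0.01,0],[0.0225,-0.0733,0.01,0],[0,0,0,0],[0,0,0,0]]'
python3 goal.py .6147 -.0929 .156 3.24
python3 - <<'E'
from h import *
snap('side','s8'); a=cv2.imread('pics/s8.png')[130:300,190:350];cv2.imwrite('pics/c9.png',cv2.resize(a,None,fx=4,fy=4,interpolation=2))
E
```

```text
time: 25.55
tool_pos: [0.6139, -0.0926, 0.2211]
ee_rot: [3.141, 0.0, -3.048]
wrist_force: [0.5, 0.6, -0.5]
width: 0.0939
t 25.55 pos [ 0.6139 -0.0926  0.2211] rot [ 3.1413  0.0003 -3.0482] q6 -1.9053177918590796 F [ 0.4972  0.55   -0.4533] w 0.09394254457463395
scaled shift [-0.0036 -0.0018  0.3253] turn -0.003221098221385929
```

View pics/c9.png

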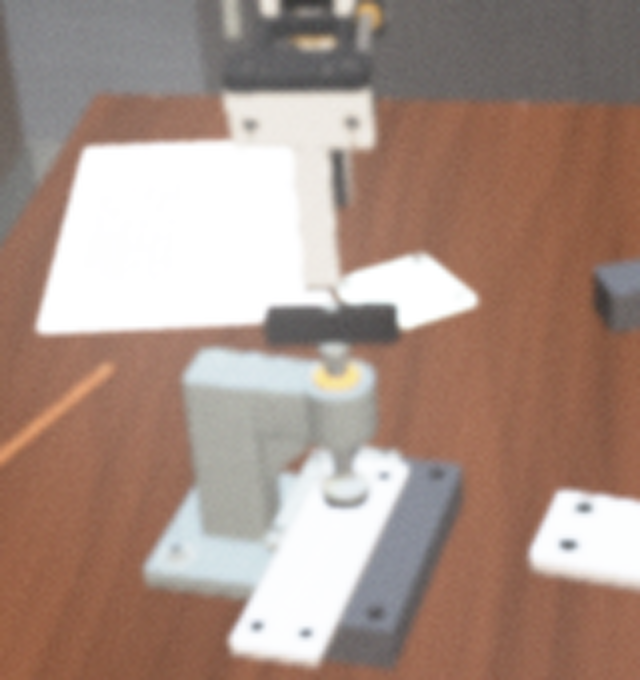

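```bash
python3 -m crank '[[0,0,0.04,-0.003],[0,0,0.04,0],[0,0,0.04,0],[0,0,0.04,0],[0,0,0.04,0],[0,0,0.04,0],[0,0,0.04,0],[0,0,0.04,0],[0,0,0.005,0],[0,0,0,0]]'
python3 -m crank '[[0,0,0,0],[0,0,0,0],[0,0,0,0],[0,0,0,0],[0,0,0,0],[0,0,0,0],[0,0,0,0],[0,0,0,0],[0,0,0,0],[0,0,0,0]]' 1
python3 goal.py .6147 -.0929 .156 3.24
```

```text
time: 26.85
tool_pos: [0.6139, -0.0928, 0.156]
ee_rot: [-3.141, 0.0, -3.044]
wrist_force: [0.6, 0.8, 0.1]
width: 0.0941
time: 28.1
tool_pos: [0.6139, -0.093, 0.156]
ee_rot: [-3.141, 0.0, -3.044]
wrist_force: [0.8, -0.9, -0.0]
width: 0.0135
t 28.1 pos [ 0.6139 -0.093   0.156 ] rot [-3.1412  0.     -3.0435] q6 -1.910315154213359 F [ 0.7884 -0.8899 -0.0285] w 0.013475379412782273
scaled shift [-0.0043  0.     -0.0001] turn -0.0002103675685399861
```

```bash
python3 -m crank '[[0,0,0.001,0.1],[0,0,0.001,0.1],[0,0,0.001,0.1],[0,0,0.001,0.1],[0,0,0.001,0.1],[0,0,0.001,0.1],[0,0,0.001,0.1],[0,0,0.001,0.1],[0,0,0.001,0.1],[0,0,0.001,0.1]]'
python3 goal.py .6147 -.0929 .156 3.24; python3 -c "
from bench import robot;print(robot.get_obs()['wrist_torque'])"
```

```text
time: 29.35
tool_pos: [0.6148, -0.0917, 0.154]
ee_rot: [3.139, -0.001, 1.665]
wrist_force: [2.6, 1.0, -2.0]
width: 0.0138
t 29.35 pos [ 0.6148 -0.0917  0.154 ] rot [ 3.1392 -0.0013  1.6649] q6 -0.3344963563662962 F [ 2.571   1.0298 -1.991 ] w 0.013827748615974881
scaled shift [-0.0057 -0.0012 -0.01  ] turn -1.0027467036758617
[ 0.27322972 -0.49054882  0.16083165]
```

```bash
python3 - <<'E'
from h import *
from prof import F2W
E
python3 - <<'E'
from h import *
snap('top','t9')
a=cv2.imread('pics/t9.png')[100:260,240:440];cv2.imwrite('pics/c10.png',cv2.resize(a,None,fx=4,fy=4,interpolation=2))
E
```

```text
Traceback (most recent call last):
  File "prof.py", line 15, in <module>
    prof(sys.argv[1])
         ~~~~~~~~^^^
IndexError: list index out of range
```

View pics/c10.png

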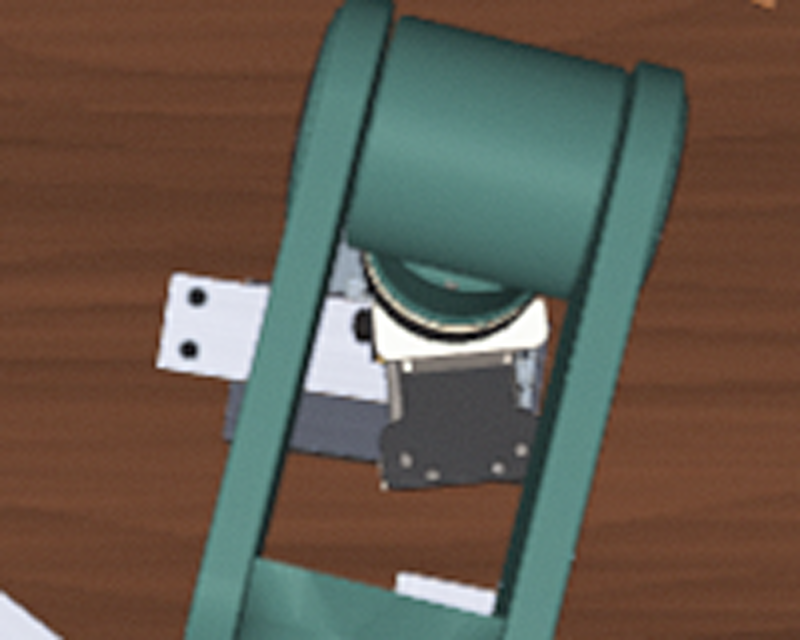

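```bash
cat > st.py <<'E'
from meas import *
o=robot.get_obs(); print('t',o['time'],'z',o['tool_pos'][2],'yaw',o['ee_rot'][2],'q6',o['joint_positions'][5],'F',o['wrist_force'],'T',o['wrist_torque'],o['joint_torque'][5])
E
python3 -m crank '[[0,0,0.0005,0.05],[0,0,0.0005,0.05],[0,0,0.0005,0.05],[0,0,0.0005,0.05],[0,0,0.0005,0.05],[0,0,0.0005,0.05],[0,0,0.0005,0.05],[0,0,0.0005,0.05],[0,0,0.0005,0.05],[0,0,0.0005,0.05]]';python3 st.py
```

```text
time: 30.65
tool_pos: [0.6156, -0.092, 0.153]
ee_rot: [3.139, -0.003, 0.884]
wrist_force: [5.3, 1.8, -2.3]
width: 0.0138
t 30.65 z 0.15301027786111862 yaw 0.8841761193627511 q6 0.4461005508672799 F [ 5.2815  1.8474 -2.272 ] T [ 0.2073 -0.9001  0.1775] -0.3279668837785721
```

```bash

python3 -m crank '[[0,0,0.0004,0.04],[0,0,0.0004,0.04],[0,0,0.0004,0.04],[0,0,0.0004,0.04],[0,0,0.0004,0.04],[0,0,0.0004,0.04],[0,0,0.0004,0.04],[0,0,0.0004,0.04],[0,0,0.0004,0.04],[0,0,0.0004,0.04]]';python3 st.py
```

```text
time: 31.9
tool_pos: [0.6159, -0.0926, 0.1522]
ee_rot: [3.14, -0.005, 0.256]
wrist_force: [5.6, 0.6, -2.6]
width: 0.0135
t 31.9 z 0.1522090615799811 yaw 0.25600596060980085 q6 1.0739098843217925 F [ 5.6222  0.6301 -2.5662] T [ 0.034  -1.0442  0.2072] -0.22737302351742983
```

```bash

python3 -m crank '[[0,0,0.0003,0.03],[0,0,0.0003,0.03],[0,0,0.0003,0.03],[0,0,0.0003,0.03],[0,0,0.0003,0.03],[0,0,0.0003,0.03],[0,0,0.0003,0.03],[0,0,0.0003,0.03],[0,0,0.0003,0.03],[0,0,0.0003,0.03]]';python3 st.py
```

```text
time: 33.15
tool_pos: [0.616, -0.0931, 0.152]
ee_rot: [-3.141, -0.005, -0.215]
wrist_force: [5.9, -0.6, -2.1]
width: 0.0134
t 33.15 z 0.15198462211345043 yaw -0.21489483845173218 q6 1.5445023937463533 F [ 5.9405 -0.6107 -2.1266] T [-0.0835 -0.8763  0.1766] -0.0838125916197896
```

```bash

python3 -m crank '[[0,0,0.001,0.03],[0,0,0.001,0.03],[0,0,0.001,0.03],[0,0,0,0.03],[0,0,0,0.03],[0,0,0,0.03],[0,0,0,0.03],[0,0,0,0.03],[0,0,0,0.03],[0,0,0,0.03]]';python3 st.py
```

```text
time: 34.4
tool_pos: [0.6158, -0.0936, 0.152]
ee_rot: [-3.14, -0.005, -0.686]
wrist_force: [3.6, -1.7, -0.6]
width: 0.014
t 34.4 z 0.15195226985486582 yaw -0.6864326255638444 q6 2.0156970416789073 F [ 3.5835 -1.7248 -0.5638] T [-0.169  -0.6945  0.2193] -0.06262495648115873
```

```bash

python3 -m crank '[[0,0,0,0.02],[0,0,0,0.02],[0,0,0,0.02],[0,0,0,0.02],[0,0,0,0.02],[0,0,0,0.02],[0,0,0,0.02],[0,0,0,0.02],[0,0,0,0.02],[0,0,0,0.02]]';python3 st.py
python3 - <<'E'
from h import *
snap('top','t10');snap('side','s10')
a=cv2.imread('pics/t10.png')[100:260,240:440];b=cv2.imread('pics/s10.png')[170:300,200:320]
cv2.imwrite('pics/c11.png',np.hstack([cv2.resize(a,(400,400)),cv2.resize(b,(400,400))]))
E
```

```text
time: 35.65
tool_pos: [0.6155, -0.0938, 0.152]
ee_rot: [-3.139, -0.004, -1.001]
wrist_force: [4.0, -3.1, 1.0]
width: 0.0136
t 35.65 z 0.15196104443136355 yaw -1.0007134166781304 q6 2.329772246206349 F [ 4.0265 -3.1111  1.0339] T [-0.3193 -0.6644  0.2858] 0.04919627099297941
```

View pics/c11.png

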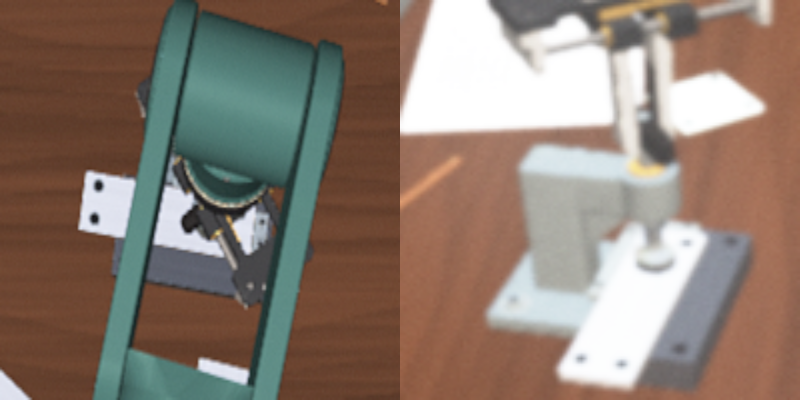

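```bash

python3 -m crank '[[0,0,0,0],[0,0,0,0],[0,0,0,0],[0,0,-0.1,0],[0,0,-0.25,0],[0,0,-0.25,0],[-0.2,0.12,0,0],[-0.25,0.15,0,0],[-0.25,0.15,0,0],[-0.25,0.15,0,0]]' -1;python3 st.py
python3 - <<'E'
from h import *
snap('top','t11')
a=cv2.imread('pics/t11.png')[120:240,240:400]
cv2.imwrite('pics/c12.png',cv2.resize(a,None,fx=5,fy=5,interpolation=2))
E
```

```text
time: 37.0
tool_pos: [0.4135, 0.0066, 0.2709]
ee_rot: [3.142, 0.0, -1.001]
wrist_force: [-0.9, 1.0, 0.5]
width: 0.0938
t 37.0 z 0.27088407786366375 yaw -1.0014461191471735 q6 2.450722220811761 F [-0.8877  0.9741  0.5204] T [ 0.0915  0.0229 -0.0304] -0.2844319771975279
```

View pics/c12.png

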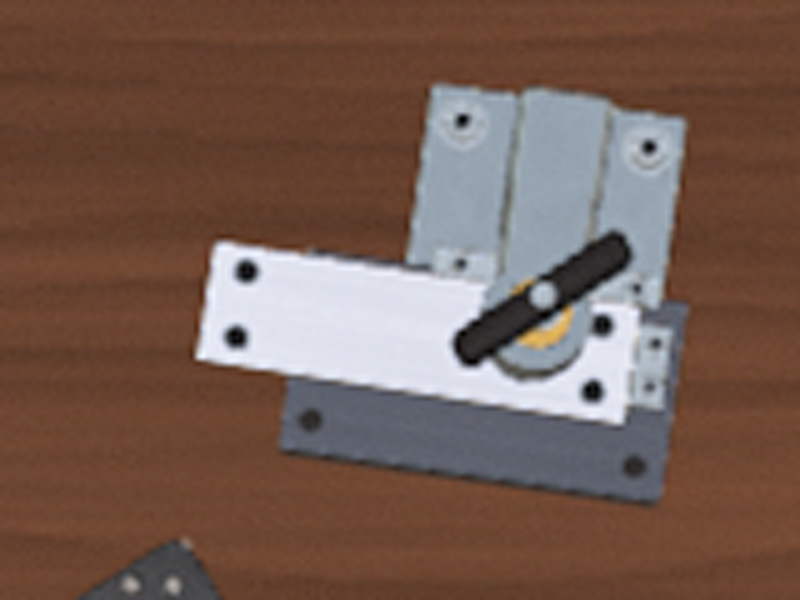

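```bash
sed -i 's/^prof(sys/if __name__=="__main__": prof(sys/' prof.py; python3 - <<'E'
from prof import *
for p in [(.055,-.018),(.031,-.018),(.055,-.032),(.031,-.032),(.043,-.017)]:
    u,v=proj('top',F2W(*p,.109)); print(p,((u-240)*5,(v-120)*5))
a=cv2.imread('pics/t11.png')[150:195,340:380]
cv2.imwrite('pics/c13.png',cv2.resize(a,None,fx=14,fy=13,interpolation=2))
# handle angle
img=cv2.imread('pics/t11.png'); m=(img.max(2)<60).astype(np.uint8); m[:160]=0;m[:,:328]=0;m[196:]=0;m[:,370:]=0
cs,_=cv2.findContours(m,0,1);k=max(cs,key=cv2.contourArea);r=cv2.minAreaRect(k);B=np.array([onz('top',*b,.170)[:2] for b in cv2.boxPoints(r)]);e=[B[1]-B[0],B[2]-B[1]];e=max(e,key=np.linalg.norm);print(r,np.linalg.norm(e),np.arctan(e[1]/e[0]))
E
```

```text
(0.055, -0.018) (np.float64(596.2686037777971), np.float64(190.4381495402734))
(0.031, -0.018) (np.float64(587.6738616958371), np.float64(250.0656994008338))
(0.055, -0.032) (np.float64(631.4368886230457), np.float64(195.5215793474983))
(0.031, -0.032) (np.float64(622.8867754789013), np.float64(255.1676113940863))
(0.043, -0.017) (np.float64(589.4609794387704), np.float64(219.86861966665444))
((347.9912109375, 179.25570678710938), (7.378303527832031, 40.20337677001953), 56.97613525390625) 0.07527654862325234 -0.9870955379526408
```

View pics/c13.png

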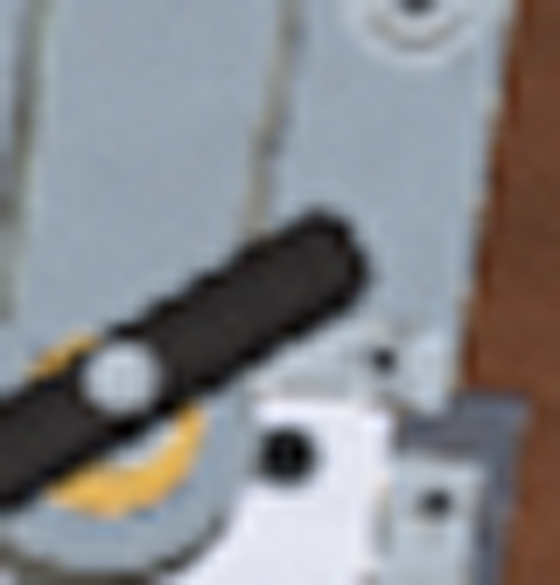

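```bash
python3 - <<'E'
from prof import *
d=np.load('pics/t11.npy')
for v in range(157,170): print(v,[int(1000*pt('top',u,v,d)[2]) for u in range(354,372)])
E
python3 goal.py .6147 -.0929 .2 2.15
```

```text
157 [130, 125, 129, 126, 129, 128, 124, 15, 14, 11, 11, 13, 14, 17, 13, 15, 16, 11]
158 [133, 127, 129, 125, 126, 130, 123, 12, 12, 17, 12, 12, 13, 10, 14, 10, 11, 17]
159 [126, 128, 128, 125, 126, 123, 117, 15, 15, 15, 14, 14, 13, 9, 14, 14, 13, 16]
160 [127, 126, 126, 129, 130, 124, 10, 15, 14, 13, 12, 15, 13, 9, 12, 13, 14, 8]
161 [132, 128, 128, 124, 130, 122, 12, 15, 14, 14, 13, 11, 14, 15, 13, 14, 12, 15]
162 [127, 128, 127, 127, 125, 123, 13, 9, 16, 8, 15, 17, 10, 12, 13, 13, 16, 15]
163 [127, 128, 132, 126, 127, 121, 16, 12, 15, 13, 19, 17, 17, 14, 10, 15, 13, 16]
164 [128, 129, 128, 129, 127, 111, 10, 12, 13, 14, 9, 8, 16, 13, 18, 14, 17, 10]
165 [128, 128, 130, 123, 127, 104, 12, 17, 13, 20, 14, 15, 10, 12, 10, 11, 17, 13]
166 [127, 127, 123, 123, 129, 106, 11, 1278, 13, 16, 11, 15, 18, 13, 10, 10, 15, 14]
167 [127, 128, 126, 122, 127, 12, 15, 167, 173, 169, 167, 16, 16, 14, 15, 15, 14, 10]
168 [125, 125, 129, 129, 126, 169, 175, 170, 171, 170, 169, 170, 10, 12, 17, 15, 17, 16]
169 [127, 123, 130, 124, 172, 172, 166, 170, 174, 169, 169, 172, 169, 16, 13, 12, 13, 17]
t 37.05 pos [0.4076 0.0093 0.2712] rot [ 3.1395  0.0043 -0.9986] q6 2.451741587830354 F [-4.136   1.9521 -1.0987] w 0.09372776606709536
scaled shift [ 0.9917 -0.5945  0.3506] turn 1.9955529848810938
```

```bash

python3 -m crank '[[0,0,0,-0.118],[0,0,0,-0.118],[0,0,0,-0.118],[0,0,0,-0.118],[0,0,0,-0.118],[0,0,0,-0.118],[0,0,0,-0.118],[0,0,0,-0.118],[0,0,0,-0.118],[0,0,0,-0.118]]'
python3 -m crank '[[0,0,0,-0.117],[0,0,0,-0.117],[0,0,0,-0.117],[0,0,0,-0.117],[0,0,0,-0.117],[0,0,0,-0.117],[0,0,0,-0.117],[0,0,0,0],[0,0,0,0],[0,0,0,0]]'
python3 goal.py .6147 -.0929 .152 2.15
```

```text
time: 38.3
tool_pos: [0.4154, 0.0058, 0.2709]
ee_rot: [-3.141, 0.0, 0.858]
wrist_force: [-0.2, -0.1, -0.3]
width: 0.094
time: 39.55
tool_pos: [0.4154, 0.0058, 0.271]
ee_rot: [-3.142, 0.0, 2.137]
wrist_force: [0.2, -0.4, 0.6]
width: 0.0942
t 39.55 pos [0.4154 0.0058 0.271 ] rot [-3.1416  0.0001  2.1371] q6 -0.6890374762943318 F [ 0.1766 -0.3711  0.6122] w 0.09417602888908339
scaled shift [-0.951   0.5761  0.5948] turn -0.008181836445717369
```

```bash

python3 -m crank '[[-0.19,0.115,0,-0.008],[-0.19,0.115,0,0],[-0.19,0.115,0,0],[-0.19,0.115,0,0],[-0.191,0.116,0,0],[0,0,0.05,0],[0,0,0.15,0],[0,0,0.15,0],[0,0,0.15,0],[0,0,0.09,0]]'
python3 goal.py .6147 -.0929 .152 2.15
python3 -m crank '[[0,0,0.003,0],[0,0,0,0],[0,0,0,0],[0,0,0,0],[0,0,0,0],[0,0,0,0],[0,0,0,0],[0,0,0,0],[0,0,0,0],[0,0,0,0]]' 1
python3 st.py
```

```text
time: 40.8
tool_pos: [0.6142, -0.0899, 0.1512]
ee_rot: [-3.14, -0.002, 2.151]
wrist_force: [0.3, -0.1, -0.2]
width: 0.0939
t 40.8 pos [ 0.6142 -0.0899  0.1512] rot [-3.1398 -0.0021  2.151 ] q6 -0.8168021797930173 F [ 0.2708 -0.0613 -0.2368] w 0.09393549129352703
scaled shift [-0.0141 -0.0061 -0.0042] turn 0.0006131582632998509
time: 42.05
tool_pos: [0.6145, -0.0915, 0.1523]
ee_rot: [-3.138, -0.0, 2.15]
wrist_force: [-4.5, -3.1, 2.7]
width: 0.0136
t 42.05 z 0.15227338533600412 yaw 2.150394158125314 q6 -0.8175212781532096 F [-4.4893 -3.0856  2.7204] T [-0.4484  0.6516  0.0408] 0.04962629755027592
```

```bash

python3 -m crank '[[0,0,-0.004,0.02],[0,0,0,0.02],[0,0,0,0.02],[0,0,0,0.02],[0,0,0,0.02],[0,0,0,0.02],[0,0,0,0.02],[0,0,0,0.02],[0,0,0,0],[0,0,0,0]]'
python3 st.py
python3 - <<'E'
from h import *
p,d=snap('top','t12'); snap('side','s12')
a=cv2.imread('pics/t12.png')[100:260,240:440];b=cv2.imread('pics/s12.png')[170:300,200:320]
cv2.imwrite('pics/c14.png',np.hstack([cv2.resize(a,(400,400)),cv2.resize(b,(400,400))]))
E
python3 st.py
```

```text
time: 43.3
tool_pos: [0.6148, -0.0913, 0.1523]
ee_rot: [-3.139, 0.0, 1.899]
wrist_force: [-3.7, -2.8, -1.0]
width: 0.0139
t 43.3 z 0.152311037255386 yaw 1.8988118845611721 q6 -0.565726949176645 F [-3.6802 -2.8104 -1.0088] T [-0.5132  0.5228  0.1921] 0.19030777271836996
t 43.4 z 0.15228978827040768 yaw 1.8988145242130365 q6 -0.5657015028574596 F [-4.2502 -3.1645 -0.9103] T [-0.5585  0.5265  0.2092] 0.1901688426733017
```

View pics/c14.png

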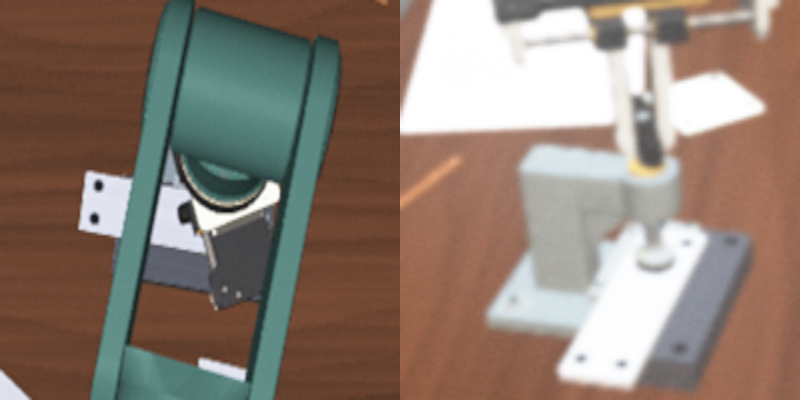

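```bash

python3 -m crank '[[0,0,0,0],[0,0,0,0],[0,0,0,0],[0,0,-0.1,0],[0,0,-0.25,0],[0,0,-0.25,0],[0.19,-0.17,0,0],[0.19,-0.17,0,0],[0.19,-0.17,0,0],[0.19,-0.17,0,0]]' -1
cat > look.py <<'E'
import sys
from prof import *
tag=sys.argv[1]
p,d=snap('top',tag)
cv2.imwrite(f'pics/{tag}c.png',cv2.resize(p[120:240,240:400,::-1],None,fx=5,fy=5,interpolation=2))
for v in range(157,172): print(v,[int(1000*pt('top',u,v,d)[2]) for u in range(354,372)])
m=(p.max(2)<60).astype(np.uint8); m[:160]=0;m[:,:328]=0;m[196:]=0;m[:,370:]=0
cs,_=cv2.findContours(m,0,1);k=max(cs,key=cv2.contourArea);r=cv2.minAreaRect(k);B=np.array([onz('top',*b,.170)[:2] for b in cv2.boxPoints(r)]);e=[B[1]-B[0],B[2]-B[1]];e=max(e,key=np.linalg.norm);print(np.linalg.norm(e),np.arctan(e[1]/e[0]))
prof(tag)
E
python3 look.py t13; python3 goal.py .6147 -.0929 .152 1.9
```

```text
time: 44.65
tool_pos: [0.4368, 0.0103, 0.2735]
ee_rot: [3.14, 0.0, 1.9]
wrist_force: [-0.2, 0.4, 1.0]
width: 0.094
157 [126, 126, 126, 128, 128, 127, 121, 13, 14, 11, 16, 14, 17, 17, 17, 18, 14, 12]
158 [125, 128, 128, 128, 128, 125, 126, 12, 17, 13, 13, 17, 14, 13, 14, 15, 8, 18]
159 [127, 127, 130, 127, 128, 127, 115, 17, 10, 13, 10, 10, 12, 10, 18, 8, 14, 6]
160 [128, 125, 128, 129, 126, 123, 17, 15, 8, 11, 14, 13, 11, 9, 18, 12, 16, 13]
161 [127, 127, 125, 131, 126, 125, 14, 16, 13, 15, 9, 15, 12, 16, 12, 13, 20, 16]
162 [125, 129, 128, 130, 126, 126, 18, 18, 12, 14, 11, 10, 13, 15, 12, 15, 13, 11]
163 [130, 130, 122, 128, 127, 124, 11, 16, 18, 13, 14, 1278, 12, 17, 9, 10, 12, 13]
164 [129, 125, 126, 126, 125, 103, 12, 12, 14, 17, 11, 16, 10, 8, 18, 8, 14, 13]
165 [122, 130, 122, 126, 123, 113, 15, 6, 13, 17, 15, 16, 21, 14, 16, 16, 13, 15]
166 [126, 128, 129, 125, 125, 106, 15, 15, 11, 11, 10, 9, 16, 13, 13, 13, 15, 12]
167 [128, 130, 129, 129, 127, 14, 19, 12, 20, 13, 11, 13, 14, 16, 11, 12, 16, 14]
168 [130, 128, 128, 124, 125, 13, 13, 13, 15, 17, 12, 12, 9, 11, 13, 14, 13, 16
[... 613 characters left out ...]
ence (0.025, 0.04) [(15, 185), (16, 204), (17, 215), (18, 225), (19, 227), (20, 227), (21, 229), (22, 231), (23, 228), (24, 214), (25, 197), (26, 185), (27, 178), (28, 177), (29, 170), (30, 161), (31, 156), (32, 153), (33, 164), (34, 178), (35, 185)]
fence (-0.043, -0.025) [(15, 138), (16, 142), (17, 152), (18, 167), (19, 191), (20, 213), (21, 224), (22, 231), (23, 216), (24, 190), (25, 159), (26, 122), (27, 105), (28, 94), (29, 74), (30, 63), (31, 50), (32, 40), (33, 45), (34, 50), (35, 51)]
t 44.7 pos [0.4321 0.0129 0.2742] rot [-3.1411 -0.0031  1.9028] q6 -0.4348339194702368 F [-3.0762  1.2245 -0.3024] w 0.09375648010401011
scaled shift [-0.7997  0.691   0.6082] turn 0.0017823738950914622
```

View pics/t13c.png

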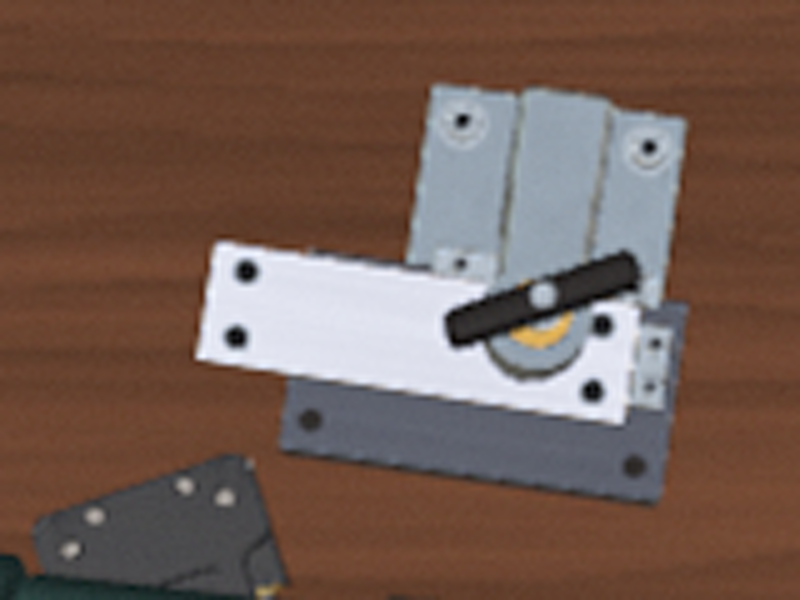

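```bash

python3 -m crank '[[-0.192,0.17,0,0],[-0.192,0.17,0,0],[-0.192,0.17,0,0],[-0.192,0.17,0,0],[0,0,0,0],[0,0,0.06,0],[0,0,0.15,0],[0,0,0.15,0],[0,0,0.15,0],[0,0,0.09,0]]'
python3 goal.py .6147 -.0929 .152 1.9
python3 -m crank '[[0,0,0,0],[0,0,0,0],[0,0,0,0],[0,0,0,0],[0,0,0,0],[0,0,0,0.02],[0,0,0,0.02],[0,0,0,0.02],[0,0,0,0.02],[0,0,0,0.02]]' 1
python3 st.py
```

```text
time: 45.95
tool_pos: [0.6147, -0.091, 0.1522]
ee_rot: [-3.141, -0.001, 1.901]
wrist_force: [-0.2, 0.1, 0.1]
width: 0.094
t 45.95 pos [ 0.6147 -0.091   0.1522] rot [-3.141  -0.0006  1.9007] q6 -0.5681759419503255 F [-0.2145  0.1023  0.1468] w 0.09397648543004464
scaled shift [-0.0091 -0.0032  0.0011] turn 0.00047006163482313104
time: 47.2
tool_pos: [0.6153, -0.0924, 0.153]
ee_rot: [-3.139, 0.0, 1.741]
wrist_force: [-5.1, -1.5, 1.9]
width: 0.0145
t 47.2 z 0.15303715520787675 yaw 1.7406360243467578 q6 -0.40945275579733187 F [-5.0719 -1.5387  1.8601] T [-0.2222  0.799   0.2791] 0.05784537177532911
```

```bash

python3 -m crank '[[0,0,-0.002,0.01],[0,0,0,0.01],[0,0,0,0.01],[0,0,0,0.01],[0,0,0,0.01],[0,0,0,0.01],[0,0,0,0.01],[0,0,0,0.01],[0,0,0,0.01],[0,0,0,0]]'
python3 st.py
python3 -m crank '[[0,0,0,0],[0,0,0,0],[0,0,0,0],[0,0,-0.1,0],[0,0,-0.25,0],[0,0,-0.25,0],[0.14,-0.21,0,0],[0.14,-0.21,0,0],[0.14,-0.21,0,0],[0.14,-0.21,0,0]]' -1
python3 look.py t14;  python3 goal.py .6147 -.0929 .152 1.6
```

```text
time: 48.45
tool_pos: [0.6153, -0.0924, 0.153]
ee_rot: [-3.139, 0.0, 1.6]
wrist_force: [-4.8, -1.5, 0.6]
width: 0.0146
t 48.45 z 0.15303137415449314 yaw 1.6002891117735265 q6 -0.2690841902504244 F [-4.8355 -1.5047  0.6478] T [-0.2753  0.873   0.3632] 0.28332958929240704
time: 49.7
tool_pos: [0.4439, 0.0156, 0.2739]
ee_rot: [3.14, -0.0, 1.601]
wrist_force: [0.1, -0.2, -0.7]
width: 0.094
157 [127, 129, 128, 130, 126, 128, 127, 11, 12, 13, 14, 12, 6, 14, 15, 16, 7, 11]
158 [129, 126, 127, 129, 128, 127, 122, 9, 14, 8, 12, 12, 15, 12, 14, 11, 14, 8]
159 [125, 128, 127, 127, 127, 129, 118, 15, 16, 7, 12, 8, 15, 14, 14, 13, 17, 14]
160 [128, 1278, 128, 128, 126, 124, 15, 15, 18, 11, 10, 9, 10, 18, 15, 13, 14, 11]
161 [130, 125, 127, 124, 126, 123, 13, 14, 12, 13, 16, 15, 13, 15, 16, 12, 10, 13]
162 [129, 130, 129, 129, 126, 123, 12, 15, 10, 12, 17, 19, 9, 10, 13, 13, 14, 16]
163 [124, 127, 126, 125, 129, 124, 14, 11, 13, 12, 9, 8, 15, 12, 16, 16, 10, 17]
164 [125, 128, 125, 123, 126, 108, 13, 15, 9, 20, 14, 12, 10, 12, 10, 13, 17, 14]
165 [123, 126, 130, 121, 128, 107, 19, 14, 14, 14, 11, 
[... 861 characters left out ...]
(-31, 183)]
fence (0.025, 0.04) [(15, 76), (16, 76), (17, 74), (18, 73), (19, 71), (20, 94), (21, 147), (22, 184), (23, 199), (24, 200), (25, 190), (26, 184), (27, 180), (28, 177), (29, 170), (30, 161), (31, 156), (32, 153), (33, 164), (34, 178), (35, 185)]
fence (-0.043, -0.025) [(15, 139), (16, 141), (17, 146), (18, 152), (19, 149), (20, 131), (21, 108), (22, 77), (23, 47), (24, 38), (25, 38), (26, 38), (27, 43), (28, 45), (29, 47), (30, 48), (31, 47), (32, 46), (33, 44), (34, 40), (35, 38)]
t 49.75 pos [0.4394 0.0184 0.2745] rot [-3.1404 -0.0028  1.6043] q6 -0.12218611227255317 F [-3.4755  2.3982 -0.1065] w 0.0942904060811668
scaled shift [-0.5873  0.8581  0.61  ] turn 0.00276532516884193
```

View pics/t14c.png

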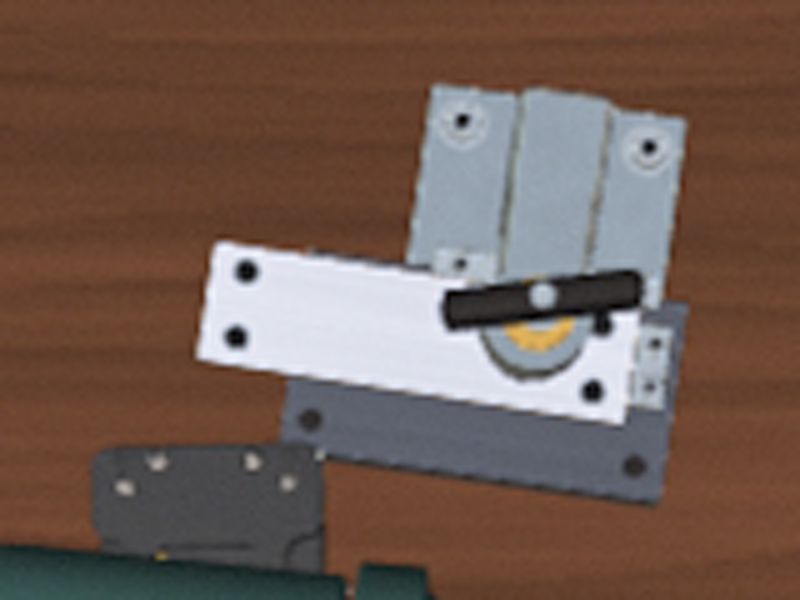

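```bash

python3 -m crank '[[-0.14,0.21,0,0],[-0.14,0.21,0,0],[-0.14,0.21,0,0],[-0.14,0.21,0,0],[0,0,0,-0.057],[0,0,0.06,0],[0,0,0.15,0],[0,0,0.15,0],[0,0,0.15,0],[0,0,0.09,0]]'
python3 goal.py .6147 -.0929 .152 1.69
python3 -m crank '[[0,0,0,0],[0,0,0,0],[0,0,0,0],[0,0,0,0],[0,0,0,0],[0,0,0,0],[0,0,0,0],[0,0,0,0],[0,0,0,0.01],[0,0,0,0.01]]' 1
python3 st.py
```

```text
time: 51.0
tool_pos: [0.6152, -0.0914, 0.1517]
ee_rot: [-3.14, -0.001, 1.69]
wrist_force: [-0.1, -0.4, 0.5]
width: 0.0939
t 51.0 pos [ 0.6152 -0.0914  0.1517] rot [-3.1399 -0.0007  1.6903] q6 -0.35815284690971994 F [-0.0915 -0.3603  0.53  ] w 0.09387473224423895
scaled shift [-0.0071 -0.0033 -0.0016] turn 0.0001744606727949053
time: 52.25
tool_pos: [0.6153, -0.0923, 0.1534]
ee_rot: [-3.139, 0.0, 1.659]
wrist_force: [-5.5, 0.1, 1.6]
width: 0.0137
t 52.25 z 0.15343510542604444 yaw 1.6586111191270452 q6 -0.32730388102531577 F [-5.5378  0.0549  1.5986] T [-0.0824  0.7028  0.2542] 0.16419336665421724
```

```bash

python3 -m crank '[[0,0,-0.002,0.016],[0,0,0,0.016],[0,0,0,0.016],[0,0,0,0.016],[0,0,0,0.016],[0,0,0,0.016],[0,0,0,0.016],[0,0,0,0.016],[0,0,0,0.016],[0,0,0,0]]'
python3 st.py
python3 -m crank '[[0,0,0,0],[0,0,0,0],[0,0,0,0],[0,0,-0.1,0],[0,0,-0.25,0],[0,0,-0.25,0],[0.105,-0.23,0,0],[0.105,-0.23,0,0],[0.105,-0.23,0,0],[0.105,-0.23,0,0]]' -1
python3 look.py t15;  python3 goal.py .6147 -.0929 .152 1.43
```

```text
time: 53.5
tool_pos: [0.6155, -0.0922, 0.1535]
ee_rot: [-3.139, 0.0, 1.432]
wrist_force: [-4.6, -0.3, 0.2]
width: 0.0139
t 53.5 z 0.1534794876905742 yaw 1.4322393202586008 q6 -0.10091495271864585 F [-4.6454 -0.3402  0.1903] T [-0.1496  0.8241  0.2534] 0.26601579040288925
time: 54.75
tool_pos: [0.4445, 0.0172, 0.2742]
ee_rot: [3.14, -0.001, 1.433]
wrist_force: [-0.2, 1.2, 0.3]
width: 0.0941
157 [130, 127, 122, 126, 124, 126, 125, 15, 10, 12, 17, 9, 15, 12, 12, 13, 10, 15]
158 [128, 130, 124, 129, 128, 129, 124, 15, 15, 15, 12, 11, 17, 15, 9, 12, 10, 16]
159 [127, 131, 127, 126, 127, 124, 117, 108, 107, 108, 109, 108, 14, 16, 14, 14, 13, 8]
160 [127, 131, 128, 126, 128, 126, 104, 106, 106, 113, 108, 107, 108, 10, 11, 14, 13, 10]
161 [122, 126, 129, 129, 128, 122, 109, 108, 109, 106, 107, 109, 107, 10, 15, 10, 12, 14]
162 [129, 129, 124, 126, 128, 125, 108, 108, 106, 112, 112, 108, 110, 12, 12, 12, 15, 15]
163 [127, 125, 128, 126, 121, 117, 106, 108, 110, 109, 109, 108, 107, 11, 17, 11, 20, 14]
164 [131, 127, 132, 126, 125, 110, 107, 109, 106, 108, 106, 105, 103, 16, 11, 12, 9, 12]
165 
[... 941 characters left out ...]
), (-32, 185), (-31, 183)]
fence (0.025, 0.04) [(15, 58), (16, 55), (17, 60), (18, 67), (19, 71), (20, 71), (21, 71), (22, 71), (23, 69), (24, 64), (25, 59), (26, 58), (27, 57), (28, 62), (29, 81), (30, 109), (31, 136), (32, 150), (33, 166), (34, 180), (35, 185)]
fence (-0.043, -0.025) [(15, 27), (16, 27), (17, 33), (18, 39), (19, 45), (20, 48), (21, 49), (22, 49), (23, 48), (24, 47), (25, 44), (26, 41), (27, 37), (28, 33), (29, 38), (30, 66), (31, 104), (32, 135), (33, 159), (34, 176), (35, 184)]
t 54.8 pos [0.44  0.02  0.275] rot [-3.14   -0.0026  1.4362] q6 0.04971538277573176 F [-3.3831  2.2011  0.0598] w 0.0944340250544249
scaled shift [-0.4439  0.9423  0.6122] turn 0.003973733856259428
```

View pics/t15c.png

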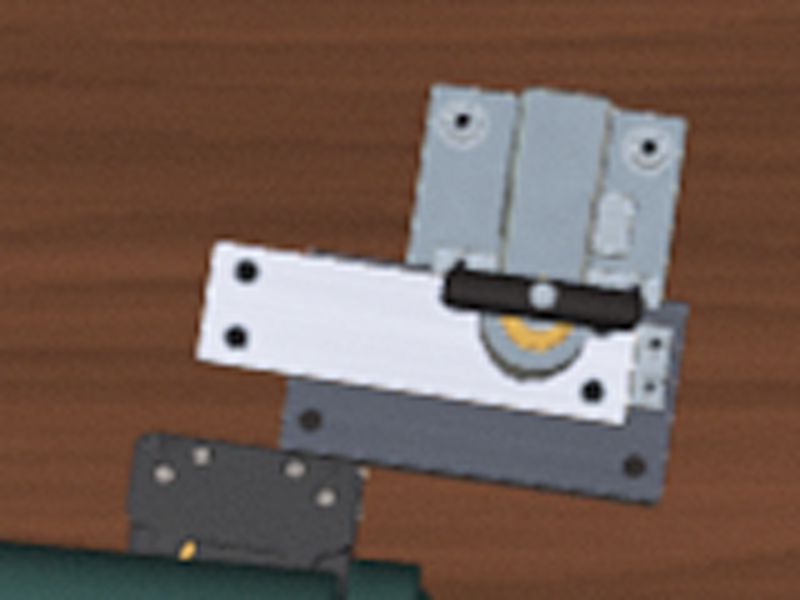

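The tab is out. It shows as a bright tongue at crop (613,222), and depth puts it at 0.108 m. The gripper is open and clear, and the plate's edge profiles haven't changed.

```bash

python3 -m crank '[[0,0,0,0],[0,0,0,0],[0,0,0,0],[0,0,0,0],[0,0,0,0],[0,0,0,0],[0,0,0,0],[0,0,0,0],[0,0,0,0],[0,0,0,0]]'
python3 - <<'E'
from bench import robot
print(robot.close_job())
E
```

```text
time: 56.05
tool_pos: [0.4456, 0.0163, 0.274]
ee_rot: [3.141, 0.0, 1.433]
wrist_force: [0.2, -0.8, 1.4]
width: 0.0941
the job is handed in; nothing more can be done
None
```

The plate is home and clamped with the indicator tab popped out. I handed the job in at 56.1 s with the gripper open and well clear.

- **Plate:** I gripped the plate by its free end, squared it up and eased it onto the fence and then the end stop in sub-millimetre steps. Contact forces stayed around 10 N (12 N at most). It stuck short of the end stop once. I took the downward load off and finished the slide, and the last pictures show no visible gap at the stop.
- **Clamp:** I turned the T-handle in stages, letting go to look after each one. The tab was still in after about 4.7 rad and out after the next 0.25 rad, so I went at most 0.25 rad past the snap, against the roughly 0.6 rad that marks the plate.
- **Last checks:** Depth shows the tab standing out at 108 mm (its top face), about 15 mm beyond the arm. The end-stop profile did not change during clamping.
- **What disagreed or is unconfirmed:**
  - The tab popped about 0.5 to 0.75 rad later after pad contact than I expected.
  - The handle slipped about 0.09 rad in the jaws once; I re-gripped it square.
  - The plate may have eased back about 0.3 mm from the fence, near the end stop, when I let go of it.
  - In the final picture the handle hides the fence edge. I last saw the edge unchanged at the +y end, two looks before the snap.
  - I did not check the bystanders' positions afterwards, but nothing went near them.

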